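# Clamp a wooden sole in the bench sole press

### The arm

A 6-joint arm with a two-finger parallel gripper is mounted at the origin on the work surface. World frame = base frame: x ahead of the robot, y to its left, z up, the work surface at z = 0. Lengths are in m, angles in rad, forces in N, time in s.
With the tool pointing down it reaches from about 0.375 to 0.975 m from the base axis. Payload 3.8 kg.
Tool frame: the origin (TCP) lies at the very end of the fingers, on their centre line; the grasp point (between the pads) lies 19 mm behind it; z points along the fingers, y is the direction in which the jaws open and shut (so a half turn about z gives the same grasp; the last joint's range is limited). The gripper opens to 85 mm and grips with 20 to 120 N. Pads are 22 mm wide; open, the fingers measure 114 mm over their backs; the gripper's body (76 mm by 85 mm) begins 54 mm behind the grasp point. The pads swing forward as they close: fully open they stand 13 mm farther back than shut.
Start: joints at [1.19, 0.264, 1.604, -0, 1.274, -0.037], TCP at [0.228, 0.635, 0.231] pointing down, gripper open.
Joint ranges: [-2.63, 2.63], [-0.94, 2.18], [0.31, 2.57], [-1.31, 4.45], [0, 2.66], [-2.55, 2.55]. Speed limits (rad/s): [2.57, 2.57, 3.14, 3.14, 3.14, 3.14].

### API

Orientations are given as a rotation vector (axis times angle).
In Python, from workcell import bot, viewer gives the robot as it stands.
- The arm moves only by the tool jog_arm, never from a script. Its argument "motion" is a list of rows, each an object of numbers: "dx", "dy", "dz": the shift along the world's x, y, z in cm; "turn": the turn about the world's z in rad. A call has 1 to 12 rows; each row shifts and turns the commanded pose from where the row before left it; what a row does not reach is not made up. A row lasts 1/12 s, in which the tool goes at most 41.7 mm and 7.16 degrees, less where a joint would pass 70% of its speed; a pose out of reach is approached as far as the arm can. A call is refused whole if a number of a shift passes 4.17 or a number of a turn 0.125, either way. A call with a gripper value outside its range is refused whole. "fingers" is the finger opening in cm, from 0 to 8.54, set as the call begins (left out, the last holds). The fingers move at their own pace and stop on an object; "grip_force" is the grip in N (left out, the last holds). Time passes only in rows, so rows that do not move let the fingers close. It gives the time, the measured TCP pose, the force and the opening at its end, in the units of the state.
- bot.read_state(): the state, without advancing time (a new reading comes with each control period).
- viewer.read_camera(name): name is "scene" or "top"; returns (picture, depth): 384x512x3 uint8, red, green, blue; 384x512 float32, m along the optical axis (not along the pixel's ray), 0 where there is no reading.
- viewer.camera_info(name): a dict with "vertical_fov" (degrees; the focal length in pixels is half the picture's height over the tangent of half this angle, whatever the lens; pixels are square), "cx", "cy" (the principal point, pixels), "R" (3x3) and "t" (3): a world point X has camera coordinates R X + t. Camera axes: x right, y down, z forward; pixel columns grow to the right and rows downward; lengths in m; the calibration is good to about 2 mm. A picture is of the moment at which its call begins. camera_info takes no time and is no camera call.
- bot.finish_job(): hands the job in, once; it reports no verdict.
The state is a dict: "time": time; "q": joint angles; "joint_vel": joint speeds; "joint_torque": joint torques, N m; "tool_pos": TCP position; "tcp_rot": TCP orientation; "wrist_force": force on the tool from outside, world axes, zero at the start; "torque": the same for the moment, N m; "width": opening from 0.0 (shut) to 1.0 (fully open).
Only numpy, scipy, OpenCV 4.12 (cv2) and the standard library are available. Lean on these libraries where they do the work, as an engineer would, in place of code of your own. Each camera call takes 0.05 s, during which the arm holds its last target. There are 200 camera calls.

### The job

In the shoemaker's bench press, slide the wooden sole gently all the way in until its heel end rests against the stop under the screw head. Then turn the press knob clockwise until you feel the foot just touch the sole, and from that touch add one quarter turn, no more, so that the sole is held without being crushed. Let go of everything and leave the other things on the bench where they are.

Things in the scene. Friction and masses are not known exactly. Their poses are not given: they have to be found in the camera images.
- press: Small grey iron bench press fixed to the table, 235 mm long, 110 mm wide. Origin on the table straight below the spindle; x points into the press from its open mouth to its column; z up. Column 44 mm wide, from 62 mm behind the spindle; the arm, 125 to 155 mm high and 40 mm wide, carries the screw (boss 52 mm wide, top at 157 mm) and ends 26 mm before the spindle.
- seat (a point): Point on the bed at the middle of the stop's face; axes as the press; 35 mm behind the spindle (+x of the press). The steel bed's top is 60 mm above the table; it is 40 mm wide, from 155 mm before the spindle to 40 mm behind, and has two side guides 58 mm apart, 12 mm high, from 40 mm before to 35 mm behind the spindle. The sole is home when its heel end reaches this point.
- sole_heel (a point): Middle of the lower edge of the sole's flat heel end; x from toe to heel, z up. The sole: brown wood, 220 mm long, 24 mm thick, 0.15 to 0.24 kg, flat on the press bed, heel between the guides, toe out of the mouth. Last 60 mm at the heel 54 mm wide, waist 48 mm wide, round toe 60 mm wide. It starts 20 to 45 mm short of the stop and slides in along +x of the press.
- sole_grip (a point): Centre of the sole's flat-sided waist, half-way up its thickness, where it is best gripped across its 48 mm width; 158 mm towards the toe from the heel end, 72 mm above the table. The bed under it is only 40 mm wide, so fingertips can pass beside it.
- sole: The wooden sole (described at sole_heel): origin at the centre of its underside, 110 mm from either end; x from toe to heel, z up.
- knob_grip (a point): On the knob's vertical axis at the height to grip it, 188 mm above the table; turns with the knob. The knob is round, black, 56 mm in diameter, 34 mm high (170 to 204 mm above the table), with a white line on top; a neck 24 mm wide under it. Its height never changes as it turns. Nothing stands above it.
- knob (a joint): Angle of the knob, rad, growing clockwise from above (tightening, lowers the foot 12 mm a turn); 0 to 0.4 at the start. It drags at about 0.5 N m always and stays where left. Touch comes 0.3 to 3.5 rad from the start, as the foot's length is set by hand. At touch the torque needed climbs steeply, by about 0.17 N m within 0.2 rad, then by 0.13 N m per rad more, to 0.86 N m: grip firmly.
- head: The press's column and arm with the screw, knob, spindle and foot that they carry; fixed, origin and axes as body press. The foot is a round steel disc 38 mm in diameter and 8 mm thick under the spindle, on a stiff pre-loaded spring; it does not turn with the knob. It starts 1 to 7 mm above the sole's path; how much is not measured: it must be felt.
- stop: Steel stop block at the end of the bed, 50 mm wide, 30 mm high, 14 mm thick; origin as point seat, at the foot of its face.
- last: Bystander: a light wooden shoe last. Leave it alone.
- hammer: Bystander: a hammer with a red handle. Leave it alone.
- awl: Bystander: an awl with a dark wooden handle. Leave it alone.
- polish: Bystander: a low round polish tin. Leave it alone.
- heel_block: Bystander: a small dark wooden heel block. Leave it alone.
- primer: Bystander: a jar with a black cap. Leave it alone.
There are look-alikes about, which are no part of the job. What is meant by the sole is not green, pink or turquoise, and is the larger of those in its own colour.

How it is judged:
By the outcome, as a careful person would: the job done as asked, in the order asked, and still so for the second after the job is handed in, with the robot touching nothing.
It also fails if it takes over 72 s, if anything falls off the work surface, if the arm or the gripper's body presses on something with over 40 N, if the wrist force passes 120 N, or if a joint passes its speed limit or range.

## Working session

There is one attempt and no reset: what is moved stays moved. The work goes in short steps, Python scripts to look and compute and a tool call to move; the robot and the scene stay as the last step left them, time stands still between calls to the robot, and variables do not carry over. Pictures are saved under pics/ and viewed, about 8 in all and at most 12, crops included, and the job is handed in when it is done.

Besides the shell and the picture viewer there is one more tool, called after "Request:" as name(argument=value, ...) on one line, values as JSON. jog_arm: Moves the arm, as the interface text tells. Its arguments: {"type":"object","properties":{"motion":{"type":"array"},"fingers":{"type":"number"},"grip_force":{"type":"number"}},"required":["motion"]}

```bash
mkdir -p pics; ls; python3 - <<'E'
from workcell import bot, viewer
import cv2,numpy as np
s=bot.read_state();print({k:np.round(v,3) for k,v in s.items()})
for n in("scene","top"):
    p,d=viewer.read_camera(n);i=viewer.camera_info(n);print(n,i)
    cv2.imwrite(f"pics/{n}0.png",p[:,:,::-1]);np.savez(f"{n}0.npz",p=p,d=d)
E
```

```text
pics
{'time': np.float64(0.0), 'q': array([ 1.19 ,  0.265,  1.605, -0.   ,  1.274, -0.037]), 'joint_vel': array([-0.001, -0.001, -0.001,  0.   , -0.001,  0.001]), 'joint_torque': array([ 0.0000e+00, -5.1508e+01, -3.6732e+01, -0.0000e+00,  1.3000e-02,
       -0.0000e+00]), 'tool_pos': array([0.227, 0.635, 0.23 ]), 'tcp_rot': array([-5.370e-01, -3.095e+00,  3.000e-03]), 'wrist_force': array([0.184, 0.459, 0.131]), 'torque': array([ 0.011,  0.032, -0.01 ]), 'width': np.float64(1.0)}
scene {'vertical_fov': 44.02382903815624, 'cx': 255.23341790577996, 'cy': 190.67890565147457, 'R': array([[ 0.52691266,  0.84978062, -0.01536038],
       [ 0.65520815, -0.4176453 , -0.62950352],
       [-0.54135509,  0.32162913, -0.77684578]]), 't': array([-0.25619086, -0.22973029,  1.87655471])}
top {'vertical_fov': 42.79179501039638, 'cx': 251.13538047227644, 'cy': 200.45053720186607, 'R': array([[ 0.00567219, -0.99996916, -0.00543136],
       [-0.98696662, -0.00472474, -0.16085571],
       [ 0.16082509,  0.00627298, -0.98696299]]), 't': array([0.01981918, 0.47366989, 1.83069111])}
```

View pics/top0.png

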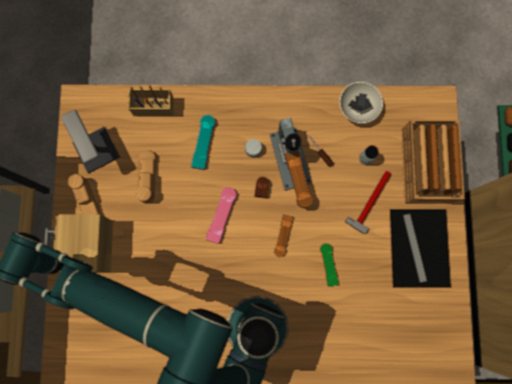

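View pics/scene0.png

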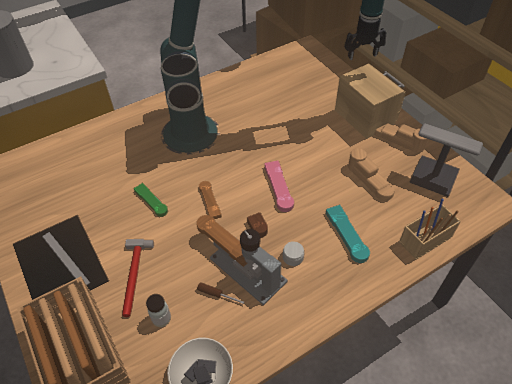

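The top view shows the press near (292,150): black knob at (292,142), orange-brown sole from there to its toe at (304,205), and a smaller look-alike at (284,235). Next I'll measure them.

```bash
cat > h.py <<'E'
import numpy as np,cv2
from workcell import bot,viewer
def cloud(n,d):
    i=viewer.camera_info(n);f=192/np.tan(np.radians(i['vertical_fov']/2))
    v,u=np.indices(d.shape);c=np.stack([(u-i['cx'])/f*d,(v-i['cy'])/f*d,d],-1)
    return (c-i['t'])@i['R']
E
python3 - <<'E'
from h import *
from scipy import ndimage as nd
for n in("top","scene"):
    z=np.load(n+"0.npz");p,d=z['p'],z['d'];X=cloud(n,d);hsv=cv2.cvtColor(p,cv2.COLOR_RGB2HSV)
    R=(slice(110,215),slice(262,325)) if n=="top" else (slice(205,305),slice(190,295))
    X=X[R];h=hsv[R];ok=d[R]>0
    m=ok&(X[...,2]>.074)&(X[...,2]<.094)&(h[...,1]>110)&(h[...,0]<22)
    P=X[m];print(n,"sole",m.sum(),"z",np.median(P[:,2]))
    (c,wh,a)=cv2.minAreaRect((P[:,:2]*1000).astype(np.float32));print(" rect",c,wh,a)
    mu=P[:,:2].mean(0);w,V=np.linalg.eigh(np.cov(P[:,:2].T));ax=V[:,1]*np.sign(V[0,1]);print(" axis",np.degrees(np.arctan2(ax[1],ax[0])),"mean",mu)
    t=(P[:,:2]-mu)@ax;s=(P[:,:2]-mu)@[-ax[1],ax[0]]
    for a in np.arange(t.min(),t.max(),.015):
        k=(t>=a)&(t<a+.015)
        if k.sum()>2: print("  %.3f: %.4f %.4f n%d"%(a,s[k].min(),s[k].max(),k.sum()))
    k=ok&(X[...,2]>.196)&(X[...,2]<.212);Q=X[k];print(" knobtop",k.sum(),Q.mean(0),cv2.minEnclosingCircle((Q[:,:2]*1000).astype(np.float32)))
    k=ok&(X[...,2]>.145)&(X[...,2]<.165);Q=X[k];print(" arm",k.sum(),Q.mean(0),cv2.minAreaRect((Q[:,:2]*1000).astype(np.float32)))
    k=ok&(X[...,2]>.012)&(X[...,2]<.07)&(h[...,1]<80);Q=X[k];print(" low grey",k.sum(),cv2.minAreaRect((Q[:,:2]*1000).astype(np.float32)),np.histogram(Q[:,2],8))
p=np.load("top0.npz")['p'][105:215,250:335];q=np.load("scene0.npz")['p'][190:310,180:310]
o=np.zeros((480,800,3),np.uint8);a=cv2.resize(p,None,fx=4,fy=4,interpolation=2);b=cv2.resize(q,None,fx=3.5,fy=3.5,interpolation=2)
o[:440,:340]=a;o[:b.shape[0],345:345+b.shape[1]]=b;cv2.imwrite("pics/crop0.png",o[:,:,::-1])
E
```

```text
top sole 746 z 0.08454516643899485
 rect (548.30322265625, -157.04006958007812) (218.20339965820312, 59.04389953613281) 13.906755447387695
 axis 15.177480342473888 mean [ 0.54651437 -0.15597482]
  -0.108: -0.0241 0.0254 n46
  -0.093: -0.0270 0.0299 n62
  -0.078: -0.0293 0.0287 n60
  -0.063: -0.0241 0.0248 n50
  -0.048: -0.0253 0.0223 n48
  -0.033: -0.0248 0.0228 n51
  -0.018: -0.0248 0.0232 n50
  -0.003: -0.0254 0.0230 n48
  0.012: -0.0237 0.0224 n49
  0.027: -0.0253 0.0231 n47
  0.042: -0.0273 0.0230 n51
  0.057: -0.0288 0.0252 n54
  0.072: -0.0286 0.0260 n63
  0.087: -0.0273 0.0259 n52
  0.102: -0.0228 0.0245 n15
 knobtop 190 [ 0.66094939 -0.12588693  0.20445262] ((662.26220703125, -126.2067642211914), 28.91482925415039)
 arm 206 [ 0.72251639 -0.10949177  0.15521035] ((698.8638305664062, -116.41139221191406), (128.61598205566406, 44.60673522949219), 12.731447219848633)
 low grey 487 ((654.0011596679688, -158.63246154785156), (232.9588165283203, 168.11106872558594), 14.505910873413086) (array([289, 108,  11,   0,   4,  12,  29,  34]), array([0.01204916, 0.01924538, 0.0264416 , 0.033
[... 551 characters left out ...]
.0298 n71
  0.048: -0.0178 0.0284 n63
  0.063: -0.0189 0.0226 n60
  0.078: -0.0189 0.0128 n45
  0.093: -0.0180 0.0004 n31
  0.108: -0.0169 -0.0057 n17
 knobtop 286 [ 0.6640431  -0.12489237  0.20370247] ((662.7093505859375, -123.67073059082031), 29.16514778137207)
 arm 457 [ 0.71900662 -0.11304719  0.15409164] ((706.9031372070312, -113.93363189697266), (113.58159637451172, 45.659358978271484), 16.961389541625977)
 low grey 1352 ((670.29931640625, -126.91476440429688), (260.5827331542969, 198.87109375), 56.030094146728516) (array([705, 101,  69,  61, 147,  52, 130,  87]), array([0.01200073, 0.01924952, 0.02649831, 0.0337471 , 0.04099589,
       0.04824468, 0.05549347, 0.06274226, 0.06999106]))
```

View pics/crop0.png

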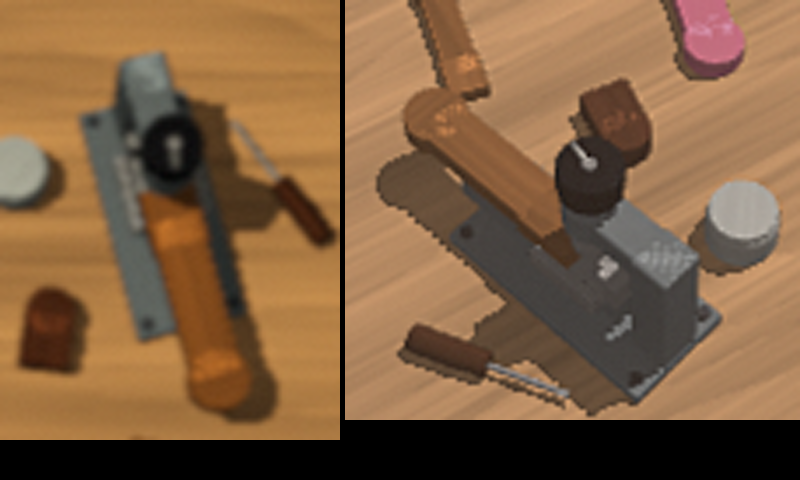

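```bash
python3 - <<'E'
from h import *
K=np.array([.6624,-.125])
for n in("top","scene"):
    z=np.load(n+"0.npz");p,d=z['p'],z['d'];X=cloud(n,d);h=cv2.cvtColor(p,cv2.COLOR_RGB2HSV)
    th=np.radians(14.);e=np.array([np.cos(th),np.sin(th)]);nn=np.array([-e[1],e[0]])
    t=(X[...,:2]-K)@e;s=(X[...,:2]-K)@nn
    m=(d>0)&(abs(s)<.07)&(t>-.17)&(t<.15)
    for nm,lo,hi,grey in(("base",.009,.024,1),("armtop",.148,.162,1),("sole",.078,.09,0)):
        k=m&(X[...,2]>lo)&(X[...,2]<hi)&((h[...,1]<90) if grey else (h[...,1]>110))
        if nm=="sole": k=(d>0)&(abs(s)<.05)&(t<-.02)&(t>-.26)&(X[...,2]>lo)&(X[...,2]<hi)&(h[...,1]>110)
        a,b=t[k],s[k];print(n,nm,k.sum(),"z%.4f"%np.median(X[k][:,2]),"t %.4f %.4f s %.4f %.4f"%(a.min(),a.max(),b.min(),b.max()))
        # edge lines: per-bin min/max of s
        bins=np.arange(a.min(),a.max()-.01,.01);r=[(q+.005,np.percentile(b[(a>=q)&(a<q+.01)],2),np.percentile(b[(a>=q)&(a<q+.01)],98)) for q in bins if ((a>=q)&(a<q+.01)).sum()>6]
        print("   "," ".join("%.0f:%.1f/%.1f"%(1e3*q,1e3*u,1e3*v) for q,u,v in r))
E
```

```text
top base 485 z0.0159 t -0.1327 0.1011 s -0.0544 0.0544
    -128:-50.4/50.9 -118:-49.3/50.0 -108:-53.3/49.7 -98:-50.8/50.5 -88:-51.4/50.8 -78:-52.3/51.6 -68:-53.1/50.0 -58:-53.4/50.8 -48:-53.0/52.2 -38:-51.8/50.4 -28:-53.9/51.8 -18:-52.0/52.7 -8:-50.4/51.1 2:-53.5/52.6 12:-53.1/52.3 22:-52.6/51.0 32:36.3/53.4 42:32.9/49.8 52:20.3/52.5 62:21.2/51.8 72:-22.7/52.5 82:-51.1/52.0 92:-50.3/53.5
top armtop 181 z0.1552 t -0.0269 0.1019 s -0.0208 0.0210
    -22:-9.1/15.0 38:-16.6/17.9 48:-20.1/17.4 58:-20.0/18.5 68:-17.8/19.5 78:-19.6/20.6 88:-17.4/19.6
top sole 595 z0.0842 t -0.2276 -0.0203 s -0.0329 0.0262
    -223:-17.5/15.7 -213:-28.2/18.8 -203:-28.9/26.2 -193:-31.9/21.0 -183:-28.5/22.0 -173:-25.2/17.7 -163:-26.8/17.7 -153:-24.7/20.0 -143:-27.1/17.1 -133:-26.3/19.2 -123:-23.6/18.7 -113:-26.3/19.5 -103:-24.5/17.0 -93:-26.3/20.5 -83:-23.1/21.6 -73:-25.0/19.5 -63:-26.9/22.9 -53:-28.6/22.9 -43:-26.7/24.7 -33:-26.4/25.5
scene base 938 z0.0144 t -0.1524 0.1044 s -0.0558 0.0552
    -127:-52.8/-12.6 -117:-54.6/-13.6 -107:-52.7/-13.1 -97:-53.0/-12.4 -87:-54.6/-12.9 -77:-53.3/-13.0 -67:-54.1/-12.5 -57:-53.6/-24.8 -47:-53.3/-23.8 -37:-54.1/-24.4 -27:-51.9/-23.7 -17:-52.3/-23.7 -7:-53.3/-25.3 3:-52.8/-25.2 13:-52.1/-22.8 23:-52.2/-12.0 33:-53.4/-10.8 43:-52.5/5.2 53:-53.6/-6.9 63:-53.7/-18.1 73:-52.4/-18.3 83:-52.6/53.4 93:-52.3/53.6
scene armtop 432 z0.1545 t -0.0099 0.1023 s -0.0252 0.0240
    -5:-24.2/-18.9 5:-25.0/-15.2 15:-23.2/-6.4 25:-18.2/18.0 35:-17.1/20.4 45:-18.9/19.2 55:-19.1/19.1 65:-17.4/22.3 75:-19.7/20.5 85:-19.1/21.9 95:-19.9/20.7
scene sole 806 z0.0840 t -0.2264 -0.0202 s -0.0313 0.0282
    -221:-19.0/16.6 -211:-25.7/26.1 -201:-29.0/25.8 -191:-31.0/25.1 -181:-29.0/21.2 -171:-26.2/20.6 -161:-24.5/22.6 -151:-24.8/20.3 -141:-22.6/22.4 -131:-23.0/22.4 -121:-23.2/22.4 -111:-22.2/21.4 -101:-24.3/22.8 -91:-23.2/21.8 -81:-24.1/22.3 -71:-23.5/21.6 -61:-25.2/17.8 -51:-26.9/11.3 -41:-25.5/2.7 -31:-27.2/-5.7
```

```bash
python3 - <<'E'
from h import *
from scipy.spatial.transform import Rotation as R
s=bot.read_state();M=R.from_rotvec(s['tcp_rot']).as_matrix();print(M.round(3),np.degrees(np.arctan2(M[1,1],M[0,1])))
E
```

```text
[[-0.941  0.337 -0.001]
 [ 0.337  0.941 -0.002]
 [ 0.    -0.002 -1.   ]] 70.30255007029425
```

Request:
jog_arm(motion=[{"dx": 1.25, "dy": -3.65, "turn": 0.027}, {"dx": 1.25, "dy": -3.65, "turn": 0.027}, {"dx": 1.25, "dy": -3.65, "turn": 0.027}, {"dx": 1.25, "dy": -3.65, "turn": 0.027}, {"dx": 1.25, "dy": -3.65, "turn": 0.027}, {"dx": 1.25, "dy": -3.65, "turn": 0.027}, {"dx": 1.25, "dy": -3.65, "turn": 0.027}, {"dx": 1.25, "dy": -3.65, "turn": 0.027}, {"dx": 1.25, "dy": -3.65, "turn": 0.027}, {"dx": 1.25, "dy": -3.65, "turn": 0.027}, {"dx": 1.25, "dy": -3.65, "turn": 0.027}, {"dx": 1.25, "dy": -3.65, "turn": 0.027}], fingers=8.5, grip_force=25)

```text
validation failed for argument at $.mo...
```

Request:
jog_arm(motion=[{"dx": 1.25, "dy": -3.65, "turn": 0.027}, {"dx": 1.25, "dy": -3.65, "turn": 0.027}, {"dx": 1.25, "dy": -3.65, "turn": 0.027}, {"dx": 1.25, "dy": -3.65, "turn": 0.027}, {"dx": 1.25, "dy": -3.65, "turn": 0.027}, {"dx": 1.25, "dy": -3.65, "turn": 0.027}, {"dx": 1.25, "dy": -3.65, "turn": 0.027}, {"dx": 1.25, "dy": -3.65, "turn": 0.027}, {"dx": 1.25, "dy": -3.65, "turn": 0.027}, {"dx": 1.25, "dy": -3.65, "turn": 0.027}, {}, {}])

```text
validation failed for argument at $.mo...
```

Request:
jog_arm(motion=[{"dx": 1.25, "dy": -3.65, "dz": 0, "turn": 0.027}, {"dx": 1.25, "dy": -3.65, "dz": 0, "turn": 0.027}, {"dx": 1.25, "dy": -3.65, "dz": 0, "turn": 0.027}, {"dx": 1.25, "dy": -3.65, "dz": 0, "turn": 0.027}, {"dx": 1.25, "dy": -3.65, "dz": 0, "turn": 0.027}, {"dx": 1.25, "dy": -3.65, "dz": 0, "turn": 0.027}, {"dx": 1.25, "dy": -3.65, "dz": 0, "turn": 0.027}, {"dx": 1.25, "dy": -3.65, "dz": 0, "turn": 0.027}, {"dx": 1.25, "dy": -3.65, "dz": 0, "turn": 0.027}, {"dx": 1.25, "dy": -3.65, "dz": 0, "turn": 0.027}], fingers=8.5, grip_force=25)

```text
time: 0.93
tool_pos: [0.3523, 0.2686, 0.2309]
tcp_rot: [-0.113, -3.139, 0.0]
wrist_force: [0.6, 0.3, 0.2]
width: 0.998
```

Request:
jog_arm(motion=[{"dx": 1.25, "dy": -3.64, "dz": 0, "turn": 0.027}, {"dx": 1.25, "dy": -3.64, "dz": 0, "turn": 0.027}, {"dx": 1.25, "dy": -3.64, "dz": 0, "turn": 0.027}, {"dx": 1.25, "dy": -3.64, "dz": 0, "turn": 0.027}, {"dx": 1.25, "dy": -3.64, "dz": 0, "turn": 0.027}, {"dx": 1.25, "dy": -3.64, "dz": 0, "turn": 0.027}, {"dx": 1.25, "dy": -3.64, "dz": 0, "turn": 0.027}, {"dx": 1.25, "dy": -3.64, "dz": 0, "turn": 0.027}, {"dx": 1.25, "dy": -3.64, "dz": 0, "turn": 0.027}, {"dx": 1.25, "dy": -3.64, "dz": 0, "turn": 0.027}, {"dx": 1.25, "dy": -3.64, "dz": 0, "turn": 0.027}, {"dx": 1.25, "dy": -3.64, "dz": 0, "turn": 0.027}])

```text
time: 1.93
tool_pos: [0.5024, -0.1682, 0.2309]
tcp_rot: [0.393, -3.116, -0.001]
wrist_force: [0.4, 0.0, -0.1]
width: 0.995
```

Request:
jog_arm(motion=[{"dx": 0, "dy": 0, "dz": -2, "turn": 0}, {"dx": 0, "dy": 0, "dz": -2, "turn": 0}, {"dx": 0, "dy": 0, "dz": -2, "turn": 0}, {"dx": 0, "dy": 0, "dz": -2, "turn": 0}, {"dx": 0, "dy": 0, "dz": -2, "turn": 0}, {"dx": 0, "dy": 0, "dz": -2, "turn": 0}, {"dx": 0, "dy": 0, "dz": 0, "turn": 0}, {"dx": 0, "dy": 0, "dz": 0, "turn": 0}])

```text
time: 2.6
tool_pos: [0.501, -0.1657, 0.1098]
tcp_rot: [0.392, -3.113, -0.003]
wrist_force: [0.1, -0.0, 0.2]
width: 0.992
```

```bash
python3 - <<'E'
from h import *
for n in("scene","top"):
    p,d=viewer.read_camera(n);np.savez(n+"1.npz",p=p,d=d)
    if n=="scene": cv2.imwrite("pics/s1.png",cv2.resize(p[150:330,150:330],None,fx=3.2,fy=3.2)[:,:,::-1])
s=bot.read_state();print({k:np.round(s[k],4) for k in("q","tool_pos","tcp_rot","wrist_force","torque")})
E
```

```text
{'q': array([-0.3666,  0.0971,  2.0324,  0.    ,  1.0106, -2.1876]), 'tool_pos': array([ 0.5032, -0.1665,  0.1123]), 'tcp_rot': array([-3.9190e-01,  3.1158e+00, -1.0000e-03]), 'wrist_force': array([-0.4226, -0.1543,  0.0027]), 'torque': array([ 0.0225, -0.0004, -0.0433])}
```

View pics/s1.png

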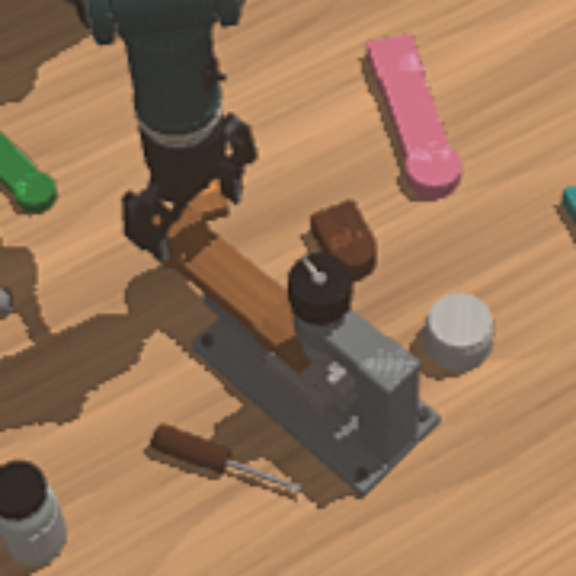

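Request:
jog_arm(motion=[{"dx": 0, "dy": 0, "dz": -1, "turn": 0}, {"dx": 0, "dy": 0, "dz": -1, "turn": 0}, {"dx": 0, "dy": 0, "dz": -1, "turn": 0}, {"dx": 0, "dy": 0, "dz": -1, "turn": 0}, {"dx": 0, "dy": 0, "dz": -1, "turn": 0}, {"dx": 0, "dy": 0, "dz": 0, "turn": 0}])

```text
time: 3.2
tool_pos: [0.5003, -0.1655, 0.0582]
tcp_rot: [0.391, -3.113, -0.004]
wrist_force: [-0.4, 0.2, 0.0]
width: 0.993
```

Request:
jog_arm(motion=[{"dx": 0, "dy": 0, "dz": 0, "turn": 0}, {"dx": 0, "dy": 0, "dz": 0, "turn": 0}, {"dx": 0, "dy": 0, "dz": 0, "turn": 0}, {"dx": 0, "dy": 0, "dz": 0, "turn": 0}, {"dx": 0, "dy": 0, "dz": 0, "turn": 0}, {"dx": 0, "dy": 0, "dz": 0, "turn": 0}, {"dx": 0, "dy": 0, "dz": 0, "turn": 0}, {"dx": 0, "dy": 0, "dz": 0, "turn": 0}], fingers=4, grip_force=25)

```text
time: 3.87
tool_pos: [0.5032, -0.1666, 0.062]
tcp_rot: [-0.392, 3.116, -0.001]
wrist_force: [0.5, -0.1, 3.3]
width: 0.554
```

Request:
jog_arm(motion=[{"dx": 0.243, "dy": 0.0605, "dz": 0, "turn": 0}, {"dx": 0.243, "dy": 0.0605, "dz": 0, "turn": 0}, {"dx": 0.243, "dy": 0.0605, "dz": 0, "turn": 0}, {"dx": 0.243, "dy": 0.0605, "dz": 0, "turn": 0}, {"dx": 0.243, "dy": 0.0605, "dz": 0, "turn": 0}, {"dx": 0.243, "dy": 0.0605, "dz": 0, "turn": 0}, {"dx": 0.243, "dy": 0.0605, "dz": 0, "turn": 0}, {"dx": 0.243, "dy": 0.0605, "dz": 0, "turn": 0}])

```text
time: 4.53
tool_pos: [0.5213, -0.1619, 0.062]
tcp_rot: [0.392, -3.115, 0.001]
wrist_force: [-4.2, -1.1, 8.1]
width: 0.556
```

Request:
jog_arm(motion=[{"dx": 0.146, "dy": 0.036, "dz": 0, "turn": 0}, {"dx": 0.146, "dy": 0.036, "dz": 0, "turn": 0}, {"dx": 0.146, "dy": 0.036, "dz": 0, "turn": 0}, {"dx": 0.146, "dy": 0.036, "dz": 0, "turn": 0}, {"dx": 0.146, "dy": 0.036, "dz": 0, "turn": 0}, {"dx": 0.146, "dy": 0.036, "dz": 0, "turn": 0}, {"dx": 0, "dy": 0, "dz": 0, "turn": 0}])

```text
time: 5.12
tool_pos: [0.5304, -0.1597, 0.062]
tcp_rot: [0.392, -3.116, 0.001]
wrist_force: [-3.8, -0.5, 6.4]
width: 0.56
```

Request:
jog_arm(motion=[{"dx": 0.097, "dy": 0.024, "dz": 0, "turn": 0}, {"dx": 0.097, "dy": 0.024, "dz": 0, "turn": 0}, {"dx": 0.097, "dy": 0.024, "dz": 0, "turn": 0}, {"dx": 0.097, "dy": 0.024, "dz": 0, "turn": 0}, {"dx": 0.097, "dy": 0.024, "dz": 0, "turn": 0}, {"dx": 0.097, "dy": 0.024, "dz": 0, "turn": 0}])

```text
time: 5.62
tool_pos: [0.5358, -0.1583, 0.062]
tcp_rot: [0.392, -3.115, 0.001]
wrist_force: [-5.3, -1.3, 7.0]
width: 0.556
```

Request:
jog_arm(motion=[{"dx": 0.097, "dy": 0.024, "dz": 0, "turn": 0}, {"dx": 0.097, "dy": 0.024, "dz": 0, "turn": 0}])

```text
time: 5.78
tool_pos: [0.5377, -0.1578, 0.062]
tcp_rot: [0.392, -3.115, 0.001]
wrist_force: [-4.6, -1.3, 8.3]
width: 0.558
```

Request:
jog_arm(motion=[{"dx": 0.097, "dy": 0.024, "dz": 0, "turn": 0}, {"dx": 0.097, "dy": 0.024, "dz": 0, "turn": 0}])

```text
time: 5.95
tool_pos: [0.5397, -0.1573, 0.062]
tcp_rot: [0.392, -3.115, 0.001]
wrist_force: [-4.7, -1.2, 8.2]
width: 0.554
```

Request:
jog_arm(motion=[{"dx": 0.05, "dy": 0.0125, "dz": 0, "turn": 0}, {"dx": 0.05, "dy": 0.0125, "dz": 0, "turn": 0}])

```text
time: 6.12
tool_pos: [0.5407, -0.1571, 0.062]
tcp_rot: [0.392, -3.115, 0.001]
wrist_force: [-3.5, -1.7, 8.3]
width: 0.558
```

Request:
jog_arm(motion=[{"dx": 0.05, "dy": 0.0125, "dz": 0, "turn": 0}, {"dx": 0.05, "dy": 0.0125, "dz": 0, "turn": 0}])

```text
time: 6.28
tool_pos: [0.5417, -0.1569, 0.062]
tcp_rot: [0.392, -3.115, 0.001]
wrist_force: [-4.8, -1.8, 7.7]
width: 0.557
```

Request:
jog_arm(motion=[{"dx": 0.05, "dy": 0.0125, "dz": 0, "turn": 0}, {"dx": 0.05, "dy": 0.0125, "dz": 0, "turn": 0}])

```text
time: 6.45
tool_pos: [0.5427, -0.1566, 0.062]
tcp_rot: [0.392, -3.115, 0.001]
wrist_force: [-4.7, -1.0, 8.0]
width: 0.554
```

Request:
jog_arm(motion=[{"dx": 0.05, "dy": 0.0125, "dz": 0, "turn": 0}, {"dx": 0.05, "dy": 0.0125, "dz": 0, "turn": 0}])

```text
time: 6.62
tool_pos: [0.5436, -0.1564, 0.062]
tcp_rot: [0.392, -3.115, 0.001]
wrist_force: [-5.0, -1.1, 7.3]
width: 0.557
```

Request:
jog_arm(motion=[{"dx": 0.05, "dy": 0.0125, "dz": 0, "turn": 0}, {"dx": 0.05, "dy": 0.0125, "dz": 0, "turn": 0}])

```text
time: 6.78
tool_pos: [0.5438, -0.1563, 0.062]
tcp_rot: [0.392, -3.113, 0.001]
wrist_force: [-8.3, -2.1, 11.7]
width: 0.555
```

Request:
jog_arm(motion=[{"dx": 0.05, "dy": 0.0125, "dz": 0, "turn": 0}, {"dx": 0.05, "dy": 0.0125, "dz": 0, "turn": 0}])

```text
time: 6.95
tool_pos: [0.5439, -0.1563, 0.062]
tcp_rot: [0.393, -3.111, 0.001]
wrist_force: [-12.0, -4.2, 13.6]
width: 0.558
```

Request:
jog_arm(motion=[{"dx": -0.05, "dy": -0.0125, "dz": 0, "turn": 0}, {"dx": 0, "dy": 0, "dz": 0, "turn": 0}])

```text
time: 7.12
tool_pos: [0.5439, -0.1563, 0.062]
tcp_rot: [0.393, -3.113, 0.001]
wrist_force: [-8.2, -2.7, 10.2]
width: 0.554
```

Request:
jog_arm(motion=[{"dx": 0, "dy": 0, "dz": 0, "turn": 0}, {"dx": 0, "dy": 0, "dz": 0, "turn": 0}, {"dx": 0, "dy": 0, "dz": 0, "turn": 0}, {"dx": 0, "dy": 0, "dz": 0, "turn": 0}, {"dx": 0, "dy": 0, "dz": 0, "turn": 0}, {"dx": 0, "dy": 0, "dz": 0, "turn": 0}, {"dx": 0, "dy": 0, "dz": 0, "turn": 0}, {"dx": 0, "dy": 0, "dz": 0, "turn": 0}], fingers=8.5)

```text
time: 7.78
tool_pos: [0.546, -0.1555, 0.0612]
tcp_rot: [0.392, -3.117, -0.0]
wrist_force: [-1.1, 0.5, -0.5]
width: 1.0
```

Request:
jog_arm(motion=[{"dx": 0, "dy": 0, "dz": 1, "turn": 0.05}, {"dx": 0, "dy": 0, "dz": 1.5, "turn": 0.05}, {"dx": 0, "dy": 0, "dz": 2, "turn": 0.05}, {"dx": 0, "dy": 0, "dz": 3, "turn": 0.05}, {"dx": 0, "dy": 0, "dz": 3, "turn": 0.05}, {"dx": 0, "dy": 0, "dz": 3, "turn": 0.05}, {"dx": 0, "dy": 0, "dz": 3, "turn": 0.05}, {"dx": 0, "dy": 0, "dz": 1.5, "turn": 0.05}, {"dx": 0, "dy": 0, "dz": 0, "turn": 0}])

```text
time: 8.53
tool_pos: [0.5487, -0.1564, 0.2469]
tcp_rot: [-1.003, 2.969, -0.009]
wrist_force: [0.8, -0.1, 1.0]
width: 0.992
```

```bash
cat > m.py <<'E'
from h import *
import sys
K=np.array([.6624,-.125]);th=np.radians(14.);e=np.array([np.cos(th),np.sin(th)]);nn=np.array([-e[1],e[0]])
for n in("top","scene"):
    p,d=viewer.read_camera(n);X=cloud(n,d);h=cv2.cvtColor(p,cv2.COLOR_RGB2HSV);np.savez(n+sys.argv[1],p=p,d=d)
    t=(X[...,:2]-K)@e;s=(X[...,:2]-K)@nn
    k=(d>0)&(abs(s)<.05)&(t<-.02)&(t>-.26)&(X[...,2]>.078)&(X[...,2]<.09)&(h[...,1]>110)
    c=lambda a,b:np.round([np.percentile(s[k&(t>a)&(t<b)],2),np.percentile(s[k&(t>a)&(t<b)],98)],4)
    print(n,k.sum(),"toe t %.4f"%t[k].min(),"waist s",c(-.14,-.09),"heel s",c(-.05,-.02))
    g=(d>0)&(X[...,2]>.196)&(X[...,2]<.212)&(np.hypot(t,s)<.04);print(" knob",g.sum(),cv2.minEnclosingCircle((X[g][:,:2]*1000).astype(np.float32)))
s=bot.read_state();print({k:np.round(s[k],4) for k in("time","q","tool_pos","tcp_rot","wrist_force","torque")})
E
python3 m.py 2
```

```text
top 139 toe t -0.1567 waist s [-0.0276  0.0175] heel s [-0.013   0.0226]
 knob 71 ((662.0248413085938, -125.7985610961914), 28.522493362426758)
scene 636 toe t -0.1838 waist s [-0.0258  0.0204] heel s [-0.0255  0.0053]
 knob 287 ((663.3541259765625, -123.28228759765625), 30.735755920410156)
{'time': np.float64(8.6333), 'q': array([-0.3214,  0.0546,  1.8253, -0.    ,  1.2602, -2.5413]), 'tool_pos': array([ 0.5462, -0.1556,  0.2418]), 'tcp_rot': array([-1.0015e+00,  2.9764e+00, -1.4000e-03]), 'wrist_force': array([-0.5906, -0.4488,  0.1379]), 'torque': array([-0.0228, -0.0093, -0.0181])}
```

Request:
jog_arm(motion=[{"dx": 2.32, "dy": 0.62, "dz": 0, "turn": 0}, {"dx": 2.32, "dy": 0.62, "dz": 0, "turn": 0}, {"dx": 2.32, "dy": 0.62, "dz": 0, "turn": 0}, {"dx": 2.32, "dy": 0.62, "dz": 0, "turn": 0}, {"dx": 2.32, "dy": 0.62, "dz": 0, "turn": 0}, {"dx": 0, "dy": 0, "dz": 0, "turn": 0.05}, {"dx": 0, "dy": 0, "dz": 0, "turn": 0}, {"dx": 0, "dy": 0, "dz": 0, "turn": 0}, {"dx": 0, "dy": 0, "dz": 0, "turn": 0}])

```text
time: 9.38
tool_pos: [0.6607, -0.1245, 0.2395]
tcp_rot: [1.074, -2.949, -0.002]
wrist_force: [-0.2, 0.1, -0.1]
width: 0.995
```

```bash
python3 - <<'E'
from h import *
s=bot.read_state();print({k:np.round(s[k],4) for k in("q","tool_pos","tcp_rot","torque")})
E
```

```text
{'q': array([-2.2320e-01,  2.5620e-01,  1.5984e+00, -1.0000e-04,  1.2900e+00,
       -2.4925e+00]), 'tool_pos': array([ 0.6607, -0.1245,  0.2395]), 'tcp_rot': array([ 1.0742e+00, -2.9494e+00, -2.4000e-03]), 'torque': array([ 0.0057, -0.0405, -0.0169])}
```

Request:
jog_arm(motion=[{"dx": 0, "dy": 0, "dz": -1.2, "turn": 0}, {"dx": 0, "dy": 0, "dz": -1.2, "turn": 0}, {"dx": 0, "dy": 0, "dz": -1.2, "turn": 0}, {"dx": 0, "dy": 0, "dz": -1.2, "turn": 0}, {"dx": 0, "dy": 0, "dz": -1.2, "turn": 0}, {"dx": 0, "dy": 0, "dz": -1, "turn": 0}, {"dx": 0, "dy": 0, "dz": 0, "turn": 0}, {"dx": 0, "dy": 0, "dz": 0, "turn": 0}, {"dx": 0, "dy": 0, "dz": 0, "turn": 0}])

```text
time: 10.13
tool_pos: [0.6623, -0.1246, 0.1716]
tcp_rot: [-1.077, 2.95, -0.001]
wrist_force: [0.2, 0.0, 0.8]
width: 0.992
```

```bash
cat > r.py <<'E'
from h import *
from scipy.spatial.transform import Rotation as R
s=bot.read_state();M=R.from_rotvec(s['tcp_rot']).as_matrix()
print("t%.2f q1 %.4f q6 %.4f yaw %.4f Tz %.3f tq6 %.3f pos %s F %s w %.3f"%(s['time'],s['q'][0],s['q'][5],np.arctan2(M[1,1],M[0,1]),s['torque'][2],s['joint_torque'][5],s['tool_pos'].round(4),s['wrist_force'].round(1),s['width']),s['torque'].round(2))
E
python3 r.py
```

```text
t10.13 q1 -0.2229 q6 -2.4940 yaw 2.2711 Tz 0.011 tq6 0.000 pos [ 0.6623 -0.1246  0.1716] F [0.2 0.  0.8] w 0.992 [-0.02 -0.03  0.01]
```

Request:
jog_arm(motion=[{"dx": 0, "dy": 0, "dz": -0.1, "turn": 0}, {"dx": 0, "dy": 0, "dz": 0, "turn": 0}, {"dx": 0, "dy": 0, "dz": 0, "turn": 0}, {"dx": 0, "dy": 0, "dz": 0, "turn": 0}, {"dx": 0, "dy": 0, "dz": 0, "turn": 0}, {"dx": 0, "dy": 0, "dz": 0, "turn": 0}, {"dx": 0, "dy": 0, "dz": 0, "turn": 0}, {"dx": 0, "dy": 0, "dz": 0, "turn": 0}, {"dx": 0, "dy": 0, "dz": 0, "turn": 0}], fingers=4.5, grip_force=110)

```text
time: 10.88
tool_pos: [0.6619, -0.124, 0.172]
tcp_rot: [-1.077, 2.95, 0.001]
wrist_force: [-3.5, 1.5, 5.7]
width: 0.624
```

```bash
python3 r.py; python3 - <<'E'
from h import *
p,d=viewer.read_camera("scene");cv2.imwrite("pics/s3.png",cv2.resize(p[130:310,160:340],None,fx=3.2,fy=3.2)[:,:,::-1])
E
```

```text
t10.88 q1 -0.2225 q6 -2.4938 yaw 2.2710 Tz 0.000 tq6 -0.062 pos [ 0.6619 -0.124   0.172 ] F [-3.5  1.5  5.7] w 0.624 [0.24 0.42 0.  ]
```

View pics/s3.png

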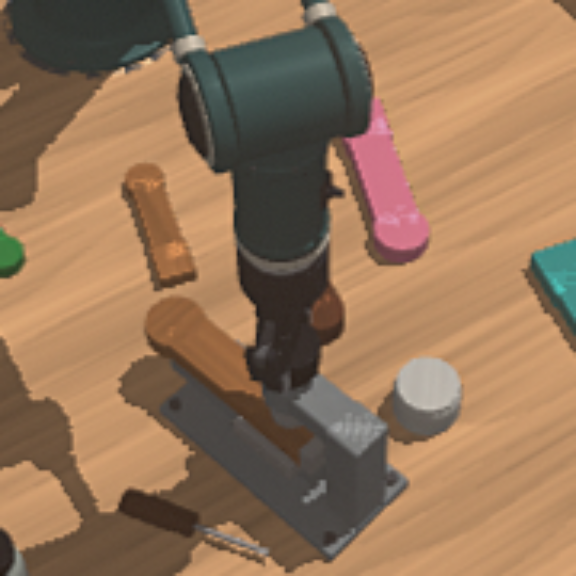

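Request:
jog_arm(motion=[{"dx": 0, "dy": 0, "dz": 0, "turn": -0.05}, {"dx": 0, "dy": 0, "dz": 0, "turn": -0.05}])

```text
time: 11.1
tool_pos: [0.6619, -0.1239, 0.172]
tcp_rot: [-0.927, 3.001, 0.0]
wrist_force: [-3.4, 3.6, 4.4]
width: 0.627
```

```bash
python3 r.py
```

```text
t11.10 q1 -0.2223 q6 -2.3926 yaw 2.1702 Tz 0.484 tq6 -0.178 pos [ 0.6619 -0.1239  0.172 ] F [-3.4  3.6  4.4] w 0.627 [0.33 0.53 0.48]
```

Request:
jog_arm(motion=[{"dx": 0, "dy": 0, "dz": 0, "turn": -0.05}, {"dx": 0, "dy": 0, "dz": 0, "turn": -0.05}])

```text
time: 11.27
tool_pos: [0.6619, -0.1239, 0.172]
tcp_rot: [-0.776, 3.044, 0.0]
wrist_force: [-3.2, 2.2, 6.2]
width: 0.627
```

```bash
python3 r.py
```

```text
t11.27 q1 -0.2223 q6 -2.2925 yaw 2.0701 Tz 0.550 tq6 -0.127 pos [ 0.6619 -0.1239  0.172 ] F [-3.2  2.2  6.2] w 0.627 [0.32 0.46 0.55]
```

Request:
jog_arm(motion=[{"dx": 0, "dy": 0, "dz": 0, "turn": -0.05}, {"dx": 0, "dy": 0, "dz": 0, "turn": -0.05}])

```text
time: 11.43
tool_pos: [0.6619, -0.1239, 0.172]
tcp_rot: [-0.623, 3.079, 0.0]
wrist_force: [-3.6, 2.4, 4.3]
width: 0.628
```

```bash
python3 r.py
```

```text
t11.43 q1 -0.2222 q6 -2.1925 yaw 1.9701 Tz 0.477 tq6 -0.127 pos [ 0.6619 -0.1239  0.172 ] F [-3.6  2.4  4.3] w 0.628 [0.35 0.47 0.48]
```

Request:
jog_arm(motion=[{"dx": 0, "dy": 0, "dz": 0, "turn": -0.05}, {"dx": 0, "dy": 0, "dz": 0, "turn": -0.05}])

```text
time: 11.6
tool_pos: [0.6618, -0.1239, 0.172]
tcp_rot: [-0.468, 3.106, 0.0]
wrist_force: [-2.5, 3.4, 5.8]
width: 0.627
```

```bash
python3 r.py
```

```text
t11.60 q1 -0.2222 q6 -2.0925 yaw 1.8701 Tz 0.532 tq6 -0.127 pos [ 0.6618 -0.1239  0.172 ] F [-2.5  3.4  5.8] w 0.627 [0.25 0.54 0.53]
```

Request:
jog_arm(motion=[{"dx": 0, "dy": 0, "dz": 0, "turn": -0.05}, {"dx": 0, "dy": 0, "dz": 0, "turn": -0.05}])

```text
time: 11.77
tool_pos: [0.6618, -0.1239, 0.172]
tcp_rot: [-0.312, 3.126, 0.001]
wrist_force: [-3.9, 2.2, 5.0]
width: 0.629
```

```bash
python3 r.py
```

```text
t11.77 q1 -0.2222 q6 -1.9925 yaw 1.7701 Tz 0.474 tq6 -0.127 pos [ 0.6618 -0.1239  0.172 ] F [-3.9  2.2  5. ] w 0.629 [0.28 0.52 0.47]
```

Request:
jog_arm(motion=[{"dx": 0, "dy": 0, "dz": 0, "turn": -0.05}, {"dx": 0, "dy": 0, "dz": 0, "turn": -0.05}])

```text
time: 11.93
tool_pos: [0.6618, -0.1238, 0.1719]
tcp_rot: [-0.156, 3.137, 0.001]
wrist_force: [-3.1, 3.7, 6.5]
width: 0.63
```

```bash
python3 r.py
```

```text
t11.93 q1 -0.2222 q6 -1.8924 yaw 1.6701 Tz 0.523 tq6 -0.127 pos [ 0.6618 -0.1238  0.1719] F [-3.1  3.7  6.5] w 0.630 [0.34 0.53 0.52]
```

Request:
jog_arm(motion=[{"dx": 0, "dy": 0, "dz": 0, "turn": -0.05}, {"dx": 0, "dy": 0, "dz": 0, "turn": -0.05}])

```text
time: 12.1
tool_pos: [0.6618, -0.1238, 0.172]
tcp_rot: [0.001, 3.141, 0.001]
wrist_force: [-3.5, 3.0, 4.4]
width: 0.629
```

```bash
python3 r.py
```

```text
t12.10 q1 -0.2222 q6 -1.7925 yaw 1.5701 Tz 0.440 tq6 -0.127 pos [ 0.6618 -0.1238  0.172 ] F [-3.5  3.   4.4] w 0.629 [0.33 0.57 0.44]
```

Request:
jog_arm(motion=[{"dx": 0, "dy": 0, "dz": 0, "turn": -0.05}, {"dx": 0, "dy": 0, "dz": 0, "turn": -0.05}])

```text
time: 12.27
tool_pos: [0.6618, -0.1237, 0.1719]
tcp_rot: [0.158, 3.137, 0.001]
wrist_force: [-4.5, 3.4, 6.0]
width: 0.63
```

```bash
python3 r.py
```

```text
t12.27 q1 -0.2221 q6 -1.6925 yaw 1.4701 Tz 0.480 tq6 -0.127 pos [ 0.6618 -0.1237  0.1719] F [-4.5  3.4  6. ] w 0.630 [0.35 0.55 0.48]
```

Request:
jog_arm(motion=[{"dx": 0, "dy": 0, "dz": 0, "turn": -0.05}, {"dx": 0, "dy": 0, "dz": 0, "turn": -0.05}])

```text
time: 12.43
tool_pos: [0.6618, -0.1237, 0.1719]
tcp_rot: [0.315, 3.126, 0.001]
wrist_force: [-3.1, 3.3, 5.0]
width: 0.623
```

```bash
python3 r.py
```

```text
t12.43 q1 -0.2221 q6 -1.5925 yaw 1.3702 Tz 0.449 tq6 -0.127 pos [ 0.6618 -0.1237  0.1719] F [-3.1  3.3  5. ] w 0.623 [0.31 0.57 0.45]
```

Request:
jog_arm(motion=[{"dx": 0, "dy": 0, "dz": 0, "turn": -0.05}, {"dx": 0, "dy": 0, "dz": 0, "turn": -0.05}])

```text
time: 12.6
tool_pos: [0.6618, -0.1237, 0.172]
tcp_rot: [0.47, 3.106, 0.001]
wrist_force: [-3.8, 2.8, 5.3]
width: 0.625
```

```bash
python3 r.py
```

```text
t12.60 q1 -0.2220 q6 -1.4925 yaw 1.2702 Tz 0.479 tq6 -0.128 pos [ 0.6618 -0.1237  0.172 ] F [-3.8  2.8  5.3] w 0.625 [0.33 0.59 0.48]
```

Request:
jog_arm(motion=[{"dx": 0, "dy": 0, "dz": 0, "turn": -0.05}, {"dx": 0, "dy": 0, "dz": 0, "turn": -0.05}])

```text
time: 12.77
tool_pos: [0.6618, -0.1237, 0.172]
tcp_rot: [0.625, 3.079, 0.001]
wrist_force: [-3.9, 3.2, 5.4]
width: 0.634
```

```bash
python3 r.py
```

```text
t12.77 q1 -0.2220 q6 -1.3925 yaw 1.1702 Tz 0.473 tq6 -0.128 pos [ 0.6618 -0.1237  0.172 ] F [-3.9  3.2  5.4] w 0.634 [0.31 0.61 0.47]
```

Request:
jog_arm(motion=[{"dx": 0, "dy": 0, "dz": 0, "turn": -0.05}, {"dx": 0, "dy": 0, "dz": 0, "turn": -0.05}])

```text
time: 12.93
tool_pos: [0.6618, -0.1236, 0.172]
tcp_rot: [0.778, 3.044, 0.001]
wrist_force: [-4.5, 3.5, 5.6]
width: 0.625
```

```bash
python3 r.py
```

```text
t12.93 q1 -0.2220 q6 -1.2925 yaw 1.0702 Tz 0.447 tq6 -0.128 pos [ 0.6618 -0.1236  0.172 ] F [-4.5  3.5  5.6] w 0.625 [0.31 0.62 0.45]
```

Request:
jog_arm(motion=[{"dx": 0, "dy": 0, "dz": 0, "turn": -0.05}, {"dx": 0, "dy": 0, "dz": 0, "turn": -0.05}])

```text
time: 13.1
tool_pos: [0.6619, -0.1236, 0.172]
tcp_rot: [0.929, 3.001, 0.001]
wrist_force: [-3.7, 3.7, 4.6]
width: 0.628
```

```bash
python3 r.py
```

```text
t13.10 q1 -0.2220 q6 -1.1925 yaw 0.9702 Tz 0.466 tq6 -0.128 pos [ 0.6619 -0.1236  0.172 ] F [-3.7  3.7  4.6] w 0.628 [0.37 0.62 0.47]
```

Request:
jog_arm(motion=[{"dx": 0, "dy": 0, "dz": 0, "turn": -0.05}, {"dx": 0, "dy": 0, "dz": 0, "turn": -0.05}])

```text
time: 13.27
tool_pos: [0.6619, -0.1236, 0.172]
tcp_rot: [-1.078, -2.951, -0.001]
wrist_force: [-3.2, 2.9, 5.5]
width: 0.627
```

```bash
python3 r.py
```

```text
t13.27 q1 -0.2220 q6 -1.0925 yaw 0.8702 Tz 0.491 tq6 -0.128 pos [ 0.6619 -0.1236  0.172 ] F [-3.2  2.9  5.5] w 0.627 [0.43 0.62 0.49]
```

Request:
jog_arm(motion=[{"dx": 0, "dy": 0, "dz": 0, "turn": -0.05}, {"dx": 0, "dy": 0, "dz": 0, "turn": -0.05}])

```text
time: 13.43
tool_pos: [0.6619, -0.1235, 0.172]
tcp_rot: [-1.224, -2.893, -0.001]
wrist_force: [-3.4, 2.7, 5.4]
width: 0.632
```

```bash
python3 r.py
```

```text
t13.43 q1 -0.2219 q6 -0.9925 yaw 0.7703 Tz 0.462 tq6 -0.128 pos [ 0.6619 -0.1235  0.172 ] F [-3.4  2.7  5.4] w 0.632 [0.4  0.64 0.46]
```

Request:
jog_arm(motion=[{"dx": 0, "dy": 0, "dz": 0, "turn": -0.05}, {"dx": 0, "dy": 0, "dz": 0, "turn": -0.05}])

```text
time: 13.6
tool_pos: [0.6619, -0.1235, 0.1719]
tcp_rot: [-1.367, -2.828, -0.001]
wrist_force: [-2.6, 3.9, 5.1]
width: 0.629
```

```bash
python3 r.py
```

```text
t13.60 q1 -0.2219 q6 -0.8925 yaw 0.6703 Tz 0.566 tq6 -0.128 pos [ 0.6619 -0.1235  0.1719] F [-2.6  3.9  5.1] w 0.629 [0.36 0.62 0.57]
```

Request:
jog_arm(motion=[{"dx": 0, "dy": 0, "dz": 0, "turn": -0.05}, {"dx": 0, "dy": 0, "dz": 0, "turn": -0.05}])

```text
time: 13.77
tool_pos: [0.6619, -0.1235, 0.172]
tcp_rot: [-1.507, -2.756, -0.001]
wrist_force: [-3.1, 4.2, 5.7]
width: 0.627
```

```bash
python3 r.py
```

```text
t13.77 q1 -0.2219 q6 -0.7925 yaw 0.5702 Tz 0.496 tq6 -0.129 pos [ 0.6619 -0.1235  0.172 ] F [-3.1  4.2  5.7] w 0.627 [0.41 0.61 0.5 ]
```

Request:
jog_arm(motion=[{"dx": 0, "dy": 0, "dz": 0, "turn": -0.05}, {"dx": 0, "dy": 0, "dz": 0, "turn": -0.05}])

```text
time: 13.93
tool_pos: [0.662, -0.1235, 0.172]
tcp_rot: [-1.643, -2.678, -0.001]
wrist_force: [-3.6, 4.2, 5.7]
width: 0.63
```

```bash
python3 r.py
```

```text
t13.93 q1 -0.2219 q6 -0.6925 yaw 0.4703 Tz 0.476 tq6 -0.129 pos [ 0.662  -0.1235  0.172 ] F [-3.6  4.2  5.7] w 0.630 [0.43 0.68 0.48]
```

Request:
jog_arm(motion=[{"dx": 0, "dy": 0, "dz": 0, "turn": -0.05}, {"dx": 0, "dy": 0, "dz": 0, "turn": -0.05}])

```text
time: 14.1
tool_pos: [0.662, -0.1235, 0.172]
tcp_rot: [-1.775, -2.592, -0.002]
wrist_force: [-2.5, 3.7, 5.4]
width: 0.629
```

```bash
python3 r.py
```

```text
t14.10 q1 -0.2219 q6 -0.5925 yaw 0.3702 Tz 0.511 tq6 -0.129 pos [ 0.662  -0.1235  0.172 ] F [-2.5  3.7  5.4] w 0.629 [0.46 0.62 0.51]
```

Request:
jog_arm(motion=[{"dx": 0, "dy": 0, "dz": 0, "turn": -0.05}, {"dx": 0, "dy": 0, "dz": 0, "turn": -0.05}])

```text
time: 14.27
tool_pos: [0.662, -0.1235, 0.172]
tcp_rot: [-1.902, -2.5, -0.002]
wrist_force: [-2.4, 3.2, 4.7]
width: 0.625
```

```bash
python3 r.py
```

```text
t14.27 q1 -0.2219 q6 -0.4925 yaw 0.2702 Tz 0.472 tq6 -0.129 pos [ 0.662  -0.1235  0.172 ] F [-2.4  3.2  4.7] w 0.625 [0.41 0.59 0.47]
```

Request:
jog_arm(motion=[{"dx": 0, "dy": 0, "dz": 0, "turn": -0.05}, {"dx": 0, "dy": 0, "dz": 0, "turn": -0.05}])

```text
time: 14.43
tool_pos: [0.662, -0.1235, 0.1719]
tcp_rot: [-2.025, -2.402, -0.002]
wrist_force: [-3.4, 4.0, 5.6]
width: 0.631
```

```bash
python3 r.py
```

```text
t14.43 q1 -0.2219 q6 -0.3925 yaw 0.1701 Tz 0.526 tq6 -0.129 pos [ 0.662  -0.1235  0.1719] F [-3.4  4.   5.6] w 0.631 [0.42 0.55 0.53]
```

Request:
jog_arm(motion=[{"dx": 0, "dy": 0, "dz": 0, "turn": -0.05}, {"dx": 0, "dy": 0, "dz": 0, "turn": -0.05}])

```text
time: 14.6
tool_pos: [0.6621, -0.1234, 0.172]
tcp_rot: [-2.142, -2.298, -0.002]
wrist_force: [-2.7, 3.6, 5.3]
width: 0.627
```

```bash
python3 r.py
```

```text
t14.60 q1 -0.2219 q6 -0.2925 yaw 0.0701 Tz 0.483 tq6 -0.129 pos [ 0.6621 -0.1234  0.172 ] F [-2.7  3.6  5.3] w 0.627 [0.49 0.56 0.48]
```

Request:
jog_arm(motion=[{"dx": 0, "dy": 0, "dz": 0, "turn": -0.05}, {"dx": 0, "dy": 0, "dz": 0, "turn": -0.05}])

```text
time: 14.77
tool_pos: [0.6621, -0.1234, 0.172]
tcp_rot: [-2.254, -2.188, -0.002]
wrist_force: [-1.8, 3.2, 4.8]
width: 0.632
```

```bash
python3 r.py
```

```text
t14.77 q1 -0.2219 q6 -0.1925 yaw -0.0299 Tz 0.556 tq6 -0.105 pos [ 0.6621 -0.1234  0.172 ] F [-1.8  3.2  4.8] w 0.632 [0.5  0.58 0.56]
```

Request:
jog_arm(motion=[{"dx": 0, "dy": 0, "dz": 0, "turn": -0.05}, {"dx": 0, "dy": 0, "dz": 0, "turn": -0.05}])

```text
time: 14.93
tool_pos: [0.6621, -0.1234, 0.1719]
tcp_rot: [-2.361, -2.073, -0.002]
wrist_force: [-1.9, 4.4, 5.0]
width: 0.627
```

```bash
python3 r.py
```

```text
t14.93 q1 -0.2219 q6 -0.0927 yaw -0.1297 Tz 0.679 tq6 -0.033 pos [ 0.6621 -0.1234  0.1719] F [-1.9  4.4  5. ] w 0.627 [0.55 0.58 0.68]
```

Request:
jog_arm(motion=[{"dx": 0, "dy": 0, "dz": 0, "turn": -0.05}, {"dx": 0, "dy": 0, "dz": 0, "turn": -0.05}])

```text
time: 15.1
tool_pos: [0.6622, -0.1234, 0.172]
tcp_rot: [-2.461, -1.952, -0.002]
wrist_force: [-2.0, 3.3, 3.6]
width: 0.629
```

```bash
python3 r.py
```

```text
t15.10 q1 -0.2218 q6 0.0072 yaw -0.2295 Tz 0.652 tq6 0.036 pos [ 0.6622 -0.1234  0.172 ] F [-2.   3.3  3.6] w 0.629 [0.55 0.5  0.65]
```

Request:
jog_arm(motion=[{"dx": 0, "dy": 0, "dz": 0, "turn": -0.05}, {"dx": 0, "dy": 0, "dz": 0, "turn": -0.05}])

```text
time: 15.27
tool_pos: [0.6622, -0.1235, 0.172]
tcp_rot: [-2.556, -1.827, -0.002]
wrist_force: [-1.4, 3.3, 4.5]
width: 0.627
```

```bash
python3 r.py
```

```text
t15.27 q1 -0.2219 q6 0.1071 yaw -0.3295 Tz 0.666 tq6 0.057 pos [ 0.6622 -0.1235  0.172 ] F [-1.4  3.3  4.5] w 0.627 [0.59 0.54 0.67]
```

Request:
jog_arm(motion=[{"dx": 0, "dy": 0, "dz": 0, "turn": -0.1}, {"dx": 0, "dy": 0, "dz": 0, "turn": -0.1}, {"dx": 0, "dy": 0, "dz": 0, "turn": -0.1}, {"dx": 0, "dy": 0, "dz": 0, "turn": -0.1}, {"dx": 0, "dy": 0, "dz": 0, "turn": -0.1}, {"dx": 0, "dy": 0, "dz": 0, "turn": -0.1}, {"dx": 0, "dy": 0, "dz": 0, "turn": -0.1}, {"dx": 0, "dy": 0, "dz": 0, "turn": -0.1}, {"dx": 0, "dy": 0, "dz": 0, "turn": -0.1}, {"dx": 0, "dy": 0, "dz": 0, "turn": -0.1}, {"dx": 0, "dy": 0, "dz": 0, "turn": -0.05}, {"dx": 0, "dy": 0, "dz": 0, "turn": -0.05}])

```text
time: 16.27
tool_pos: [0.6625, -0.1237, 0.172]
tcp_rot: [-3.133, -0.222, -0.003]
wrist_force: [-1.1, 2.4, 4.0]
width: 0.631
```

```bash
python3 r.py
```

```text
t16.27 q1 -0.2220 q6 1.2070 yaw -1.4293 Tz 0.800 tq6 0.241 pos [ 0.6625 -0.1237  0.172 ] F [-1.1  2.4  4. ] w 0.631 [0.51 0.31 0.8 ]
```

Request:
jog_arm(motion=[{"dx": 0, "dy": 0, "dz": 0, "turn": -0.05}, {"dx": 0, "dy": 0, "dz": 0, "turn": -0.05}, {"dx": 0, "dy": 0, "dz": 0, "turn": -0.045}])

```text
time: 16.52
tool_pos: [0.6625, -0.1238, 0.172]
tcp_rot: [-3.141, 0.005, -0.003]
wrist_force: [-1.4, 2.1, 4.4]
width: 0.629
```

```bash
python3 r.py
```

```text
t16.52 q1 -0.2220 q6 1.3518 yaw -1.5741 Tz 0.886 tq6 0.311 pos [ 0.6625 -0.1238  0.172 ] F [-1.4  2.1  4.4] w 0.629 [0.48 0.31 0.89]
```

Request:
jog_arm(motion=[{"dx": 0, "dy": 0, "dz": 0, "turn": 0}, {"dx": 0, "dy": 0, "dz": 0, "turn": 0}])

```text
time: 16.68
tool_pos: [0.6625, -0.1237, 0.172]
tcp_rot: [-3.141, 0.004, -0.003]
wrist_force: [-1.3, 3.0, 5.6]
width: 0.627
```

```bash
python3 r.py
```

```text
t16.68 q1 -0.2223 q6 1.3506 yaw -1.5735 Tz -0.205 tq6 -0.146 pos [ 0.6625 -0.1237  0.172 ] F [-1.3  3.   5.6] w 0.627 [ 0.6   0.34 -0.21]
```

Request:
jog_arm(motion=[{"dx": 0, "dy": 0, "dz": 0, "turn": 0}, {"dx": 0, "dy": 0, "dz": 0, "turn": 0}, {"dx": 0, "dy": 0, "dz": 0, "turn": 0}, {"dx": 0, "dy": 0, "dz": 0, "turn": 0}, {"dx": 0, "dy": 0, "dz": 0, "turn": 0}, {"dx": 0, "dy": 0, "dz": 0, "turn": 0}, {"dx": 0, "dy": 0, "dz": 0, "turn": 0}, {"dx": 0, "dy": 0, "dz": 0, "turn": 0}], fingers=8.5)

```text
time: 17.35
tool_pos: [0.6619, -0.1246, 0.1702]
tcp_rot: [3.142, -0.005, -0.0]
wrist_force: [0.3, 1.2, 0.5]
width: 0.992
```

Request:
jog_arm(motion=[{"dx": 0, "dy": 0, "dz": 1, "turn": 0}, {"dx": 0, "dy": 0, "dz": 2, "turn": 0}, {"dx": 0, "dy": 0, "dz": 2, "turn": 0}, {"dx": 0, "dy": 0, "dz": 2, "turn": 0}, {"dx": 0, "dy": 0, "dz": 2, "turn": 0}, {"dx": -3, "dy": 1, "dz": 0, "turn": 0}, {"dx": -3, "dy": 2, "dz": 0, "turn": 0}, {"dx": -2, "dy": 3, "dz": 0, "turn": 0}, {"dx": -2, "dy": 3, "dz": 0, "turn": 0}, {"dx": -1, "dy": 3, "dz": 0, "turn": 0}, {"dx": -1, "dy": 3, "dz": 0, "turn": 0}, {"dx": 0, "dy": 0, "dz": 0, "turn": 0}])

```text
time: 18.35
tool_pos: [0.5401, 0.0298, 0.2615]
tcp_rot: [-3.139, -0.0, -0.001]
wrist_force: [-0.6, 0.6, -0.3]
width: 0.994
```

Request:
jog_arm(motion=[{"dx": 0, "dy": 3, "dz": 0, "turn": 0}, {"dx": 0, "dy": 3, "dz": 0, "turn": 0}, {"dx": 0, "dy": 3, "dz": 0, "turn": 0}, {"dx": 0, "dy": 3, "dz": 0, "turn": 0}, {"dx": 0, "dy": 0, "dz": 0, "turn": 0}, {"dx": 0, "dy": 0, "dz": 0, "turn": 0}])

```text
time: 18.85
tool_pos: [0.5422, 0.1465, 0.261]
tcp_rot: [3.141, -0.001, 0.001]
wrist_force: [-0.9, -0.7, -0.1]
width: 1.003
```

```bash
python3 m.py 9; python3 - <<'E'
from h import *
p=np.load("top9.npz")['p'][80:300,150:420];q=np.load("scene9.npz")['p'][130:330,130:330]
o=np.zeros((440,800,3),np.uint8);o[:326,:400]=cv2.resize(p,(400,326));o[:395,405:]=cv2.resize(q,(395,395));cv2.imwrite("pics/end.png",o[:,:,::-1])
E
```

```text
top 464 toe t -0.1850 waist s [-0.0275  0.019 ] heel s [-0.0249  0.0215]
 knob 179 ((661.2766723632812, -126.10458374023438), 28.67060089111328)
scene 641 toe t -0.1851 waist s [-0.0259  0.021 ] heel s [-0.026   0.0057]
 knob 283 ((663.09326171875, -124.24549865722656), 28.514347076416016)
{'time': np.float64(18.95), 'q': array([ 2.1720e-01,  3.1300e-02,  1.8146e+00, -8.0000e-04,  1.2954e+00,
        1.7911e+00]), 'tool_pos': array([0.5422, 0.1449, 0.2607]), 'tcp_rot': array([ 3.1409e+00, -4.6000e-03,  7.0000e-04]), 'wrist_force': array([ 0.8789, -0.038 , -0.1151]), 'torque': array([-0.0327, -0.0241,  0.0008])}
```

View pics/end.png

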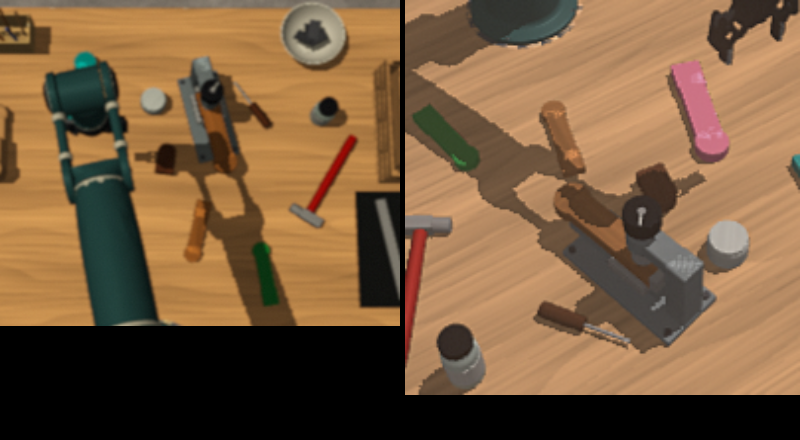

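```bash
python3 - <<'E'
from h import *
for n in("top","scene"):
  a=[]
  for k in("0","9"):
    z=np.load(n+k+".npz");X=cloud(n,z['d']);g=z['p'].min(-1)
    top=(X[...,2]>.2)&(X[...,2]<.209)&(np.hypot(X[...,0]-.6622,X[...,1]+.125)<.027)
    w=np.where(top,np.clip(g.astype(float)-60,0,None),0);c=np.array(cv2.minEnclosingCircle((X[top][:,:2]*1000).astype(np.float32))[0])/1000
    v=(X[...,:2]*w[...,None]).sum((0,1))/w.sum()-c
    D=(X[...,:2]-c)[top];W=w[top];M=(D*W[:,None]).T@D;l,V=np.linalg.eigh(M);u=V[:,1]*np.sign(V[:,1]@v)
    a.append(np.degrees(np.arctan2(u[1],u[0])));print(n,k,"offset mm",(v*1000).round(1),"dir",a[-1].round(1))
  print(" cw turn deg",(a[0]-a[1])%360)
E
```

```text
top 0 offset mm [-1.7 -0.7] dir 172.4
top 9 offset mm [ 4.7 -2.6] dir -33.2
 cw turn deg 205.6285883915153
scene 0 offset mm [-7.5  0.8] dir -180.0
scene 9 offset mm [ 5.8 -4. ] dir -36.1
 cw turn deg 216.1592969492198
```

```bash
python3 -c "
from workcell import bot
print(bot.finish_job())"
```

```text
the job is handed in; nothing more can be done
None
```

I pushed the sole home against the stop, tightened the knob a quarter turn past touch, and let go of everything. I handed the job in at about 19 s; no verdict was reported.

- **Sole:** I gripped it at the waist and slid it in about 42 mm. The wrist force then rose to about 18 N with the sole no longer moving, so it was against the stop. At the end both cameras put the toe 185 mm before the spindle, which is where it should be with the heel on the stop.
- **Knob:** Joint 6's torque began to climb after about 2.28 rad, which I took as the touch. I stopped 1.56 rad past it, just under a quarter turn. I trust that touch point to about ±0.02 rad. The final torque was about 0.88 N m, against roughly 0.86 expected.
- **Knob check by camera:** I turned the gripper 220° in all. The white line shows 216° in the scene view and 206° in the top view. The top reading is weak because the line was barely off-centre in its first picture. Because the torque agreed, I did not take the gap as slip.
- **Bystanders:** In the last picture, everything it shows on the bench looks to be where it started; I judged this by eye. The arm was clear of everything before I handed in.

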